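# Swing the filling spout over the open pot and clamp it

### The arm

A 6-joint arm with a two-finger parallel gripper is mounted at the origin on the work surface. World frame = base frame: x ahead of the robot, y to its left, z up, the work surface at z = 0. Lengths are in mm, angles in rad, forces in N, time in s.
With the tool pointing down it reaches from about 350 to 975 mm from the base axis. Payload 7.1 kg.
Tool frame: the origin (TCP) lies midway between the tips of the shut fingers; the grasp point (between the pads) lies 19 mm behind it; z points along the fingers, y is the line along which they close (so a half turn about z gives the same grasp; the last joint's range is limited). The gripper opens to 88 mm and grips with 3 to 60 N. Pads are 20 mm wide; open, the fingers measure 115 mm over their backs; the gripper's body (75 mm by 178 mm) begins 61 mm behind the grasp point.
Start: joints at [-0.019, 0.423, 1.63, -0, 1.089, -0.019], TCP at [624.984, 0.026, 222.675] pointing down, gripper open.
Joint ranges: [-3, 3], [-0.9, 2.11], [0.09, 2.58], [-1.31, 4.45], [0.11, 2.69], [-2.54, 2.54]. Speed limits (rad/s): [2.39, 2.39, 3.01, 3.14, 3.14, 3.14].

### API

Orientations are given as a rotation vector (axis times angle).
In Python, from workcell import get_obs, get_image, camera_params, close_job gives the robot as it stands.
- The arm moves only by the shell command python3 -m creep 'ROWS' [OPENING]. ROWS is a JSON object of lists of equal length, an entry for each row: "delta_pos": the shift along the tool's x, y, z in m, a list of three; "twist": the turn, a rotation vector about the tool's x, y, z in degrees, a list of three. A call has 1 to 20 rows; each row shifts and turns the commanded pose from where the row before left it, along the tool's axes as they then stand; what a row does not reach is not made up. A row lasts 1/12 s, in which the tool goes at most 41.7 mm and 7.16 degrees, less where a joint would pass 70% of its speed; a pose out of reach is approached as far as the arm can. A call with a gripper value outside its range is refused whole. OPENING is the opening, from 0 (shut) to 1 (fully open), set as the call begins (- or left out, the last holds). The fingers move at their own pace and stop on an object; the grip force is fixed at half the most. Time passes only in rows, so rows that do not move let the fingers close. It gives the time, the measured TCP pose, the force, the opening and the grip force at its end, in the units of the state.
- get_obs(): the state, without advancing time (a new reading comes with each control period).
- get_image(name): name is "scene" or "side" or "wrist"; returns (picture, depth): 420x560x3 uint8, red, green, blue; 420x560 float32, mm along the optical axis (not along the pixel's ray), 0 where there is no reading.
- camera_params(name): a dict with "camera_matrix" (3x3 intrinsics, pixels), "k1" (the pictures are not rectified: a ray, as slopes to the right and down, at radius r is drawn at 1 + k1 r^2 times it, then the intrinsics apply), "extrinsics" (4x4, takes a point from camera to world coordinates). Camera axes: x right, y down, z forward; pixel columns grow to the right and rows downward; lengths in mm; the calibration is good to about 2 mm. A picture is of the moment at which its call begins: read the wrist's pose just before it. camera_params takes no time and is no camera call; for the wrist camera it gives the pose at the moment of the call.
- close_job(): hands the job in; it is judged then, once.
The state is a dict: "t": time; "qpos": joint angles; "qvel": joint speeds; "joint_torque": joint torques, N m; "ee_pos": TCP position; "orientation": TCP orientation; "ft_force": force on the tool from outside, world axes, zero at the start; "moment": the same for the moment, N m; "width": finger opening in mm; "grasp_force": force on a finger pad.
Only numpy, scipy, OpenCV 4.12 (cv2) and the standard library are available. Lean on these libraries where they do the work, as an engineer would, in place of code of your own. Each camera call takes 0.05 s, during which the arm holds its last target. There are 200 camera calls.

### The job

Get the filling stand ready for the next pot: push the swing spout round with a fingertip until its nozzle is over the middle of the one pot that has no lid, then push the clamp lever on top of the column clockwise all the way to its stop, so that the spout is locked there. Leave the lever loose until the spout is in place, and do not lift, tip or shift the pots or the other things on the table.

Things in the scene. Friction and masses are not known exactly. Their poses are not given: they have to be found in the camera images.
- spout (a joint): angle (rad) of the swing spout, a level 22 mm dark steel pipe (axis 150 mm above the table) that turns about the stand's upright column. 0: along the stand's own -x; grows anticlockwise seen from above; stops at -1.3 and 1.3. Stiff (about 2 N at push_point); stays where it is left. Its hub is 60 mm across, 133 to 167 mm high
- clamp (a joint): angle (rad) of the clamp lever on top of the column: 0 loose, 1.4 at its closed stop (begins at 0 to 0.25); grows clockwise seen from above. A 12 mm dark steel rod, axis 222 mm above the table. At 0 it points along the stand's own -y (robot's right) and closes towards the robot, passing over the spout. About 2 N at the ball turns it; it stays where it is left
- nozzle (a point): centre of the mouth of the nozzle (28 mm wide) that points straight down at the spout's end; 200 mm from the column's axis, 105 mm above the table, 20 mm above the knobs of the pot lids
- push_point (a point): point on the spout pipe's axis, 155 mm from the column's axis, 150 mm high: a good place to push it from either side
- pivot (a point): on the column's upright axis, 150 mm above the table; both spout and lever turn about this axis
- clamp_ball (a point): centre of the black 22 mm ball at the end of the clamp lever, 85 mm from the column's axis, 222 mm above the table. The lever's hub is 32 mm across, 208 to 236 mm high; below it, down to 167 mm, is only an 18 mm stem
- filler: the filling stand, fixed to the table: round steel foot 160 mm across with a 44 mm column, and behind it (its +x) a white pump box up to 120 mm high. Origin at the foot's centre on the table; its -x looks roughly to the robot, z up
- pot_open: the open, empty white enamel pot: 110 mm across, 66 mm high, 3 mm wall, two small wire ears; loose. Origin at the centre of its underside. The three pots stand round the front of the stand, each about 200 mm from the column's axis (give or take 12 mm), in any order
- pot_lid_a: a like pot, closed with a flat lid (116 mm across) with a black knob, 85 mm high in all; loose. Origin at the centre of its underside
- pot_lid_b: as pot_lid_a, the other lidded pot
- marker: bystander: marker pen 131 mm long, 16 mm thick, lying between two pots; origin under its middle
- ramekin: bystander: white bowl 64 mm across, 35 mm high; origin under its centre
- spice_jar: bystander: glass jar 48 mm across, 85 mm high; origin under its centre
- carton: bystander: long carton 60 x 290 x 55 mm; origin under its centre
- spatula: bystander: spatula lying flat
- spoon: bystander: spoon lying flat
- beaker: bystander: white mug 76 mm across, 100 mm high; origin under its centre
Mind the look-alikes: they are no part of the job. What is shaped like the pot_open but turquoise is not meant.

How it is judged (in metres and radians):
On the way, in this order (a step that is already met when the one before it is completed fails the run):
1. the nozzle is over the middle of the open pot while the lever is still loose (horizontal distance between nozzle and pot_open below 0.025 m and value of joint clamp below 0.4 rad), for 0.2 s.
2. the clamp lever is pushed to its closed stop (horizontal distance between nozzle and pot_open below 0.025 m and value of joint clamp above 1.25 rad), for 0.2 s.
At the end, for the whole second after the job is handed in: The nozzle's centre is within 25 mm (level) of the open pot's axis, the clamp lever is at its closed stop (1.25 rad or more of 1.4), both at rest; pots upright; pots and bystanders within 20 mm of where they began (all of step 2 and velocity of joint spout between -0.03 and 0.03 rad/s and velocity of joint clamp between -0.03 and 0.03 rad/s and angle between each of pot_open, pot_lid_a, pot_lid_b's own z axis and vertical below 0.1 rad and distance of each of pot_open, pot_lid_a, pot_lid_b, marker, ramekin, spice_jar, carton, spatula, spoon, beaker from where it was at the start of the episode below 0.02 m); the robot touches nothing.
It fails at once if the clamp lever is closed (past 0.5 rad) while the nozzle is more than 30 mm off the open pot's axis (value of joint clamp above 0.5 rad and not (horizontal distance between nozzle and pot_open below 0.03 m)).
It fails at once if a pot is lifted, tipped or shifted by more than 20 mm (distance of any of pot_open, pot_lid_a, pot_lid_b from where it was at the start of the episode above 0.02 m or angle between any of pot_open, pot_lid_a, pot_lid_b's own z axis and vertical above 0.25 rad or height (world z) of any of pot_open, pot_lid_a, pot_lid_b above 0.01 m).
It fails at once if another thing on the table is lifted or shifted by more than 20 mm (distance of any of marker, ramekin, spice_jar, carton, spatula, spoon, beaker from where it was at the start of the episode above 0.02 m).
It also fails if it takes over 64 s, if anything falls off the work surface, if the arm or the gripper's body presses on something with over 40 N, if the wrist force passes 120 N, or if a joint passes its speed limit or range.

## Working session

There is one attempt and no reset: what is moved stays moved. The work goes in short steps, Python scripts to look and compute and a shell command to move; the robot and the scene stay as the last step left them, time stands still between calls to the robot, and variables do not carry over. Pictures are saved under pics/ and viewed, at most 10 in all, crops included, and the job is handed in when it is done.

```bash
mkdir -p pics
cat > h.py <<'E'
import numpy as np, cv2
from workcell import get_obs,get_image,camera_params
def cam(n):
    p=camera_params(n); return np.array(p["camera_matrix"],float),float(p["k1"]),np.array(p["extrinsics"],float)
def cloud(d,p):
    K,k1,E=p; h,w=d.shape; u,v=np.meshgrid(np.arange(w),np.arange(h))
    x=cv2.undistortPoints(np.stack([u,v],-1).reshape(-1,1,2).astype(float),K,np.array([k1,0,0,0.])).reshape(h,w,2)
    c=np.dstack([x*d[...,None],d]); return c@E[:3,:3].T+E[:3,3]
E
python3 - <<'E'
from h import *
o=get_obs(); print(o['t'],o['ee_pos'],o['orientation'])
ims=[]
for n in ("scene","side","wrist"):
    p=cam(n); im,d=get_image(n); np.savez(f'{n}0.npz',im=im,d=d,K=p[0],k1=p[1],E=p[2])
    cv2.imwrite(f'pics/{n}0.png',im[...,::-1]); print(n,p[2].round(2).tolist(),(d>0).mean())
E
```

```text
0.0 [6.24440140e+02 2.09681960e-02 2.21892748e+02] [-2.22068469e+00 -2.22063898e+00  1.68046157e-03]
scene [[0.53, 0.67, -0.52, 1134.99], [0.85, -0.43, 0.32, -414.66], [-0.01, -0.61, -0.79, 1125.71], [0.0, 0.0, 0.0, 1.0]] 0.9960246598639456
side [[0.89, -0.26, 0.38, 17.52], [-0.46, -0.46, 0.76, -1023.89], [-0.02, -0.85, -0.53, 858.73], [0.0, 0.0, 0.0, 1.0]] 0.9959353741496598
wrist [[1.0, 0.0, -0.0, 624.92], [0.0, -0.95, -0.3, 83.47], [-0.0, 0.3, -0.95, 384.07], [0.0, 0.0, 0.0, 1.0]] 0.9959778911564626
```

View pics/scene0.png

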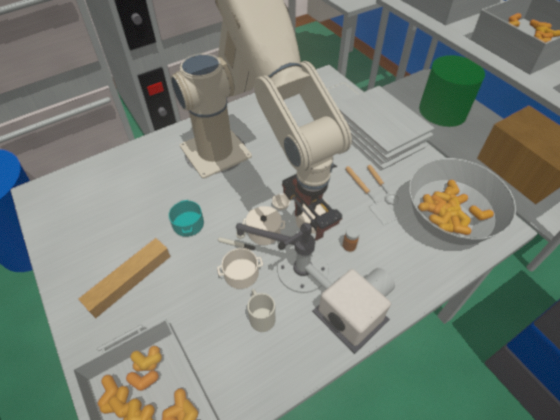

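View pics/side0.png

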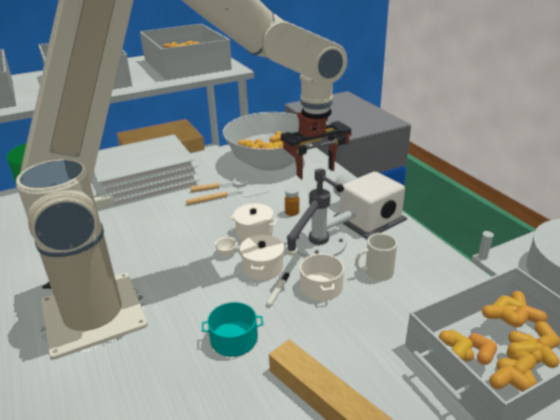

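The scene picture shows the column at about (303,250), the spout running to (240,230) and the open pot at (240,267). In the side picture the open pot is at (322,277), the spout runs from (320,210) to (291,245), and the turquoise look-alike is at (233,328). Next I'll measure these and zoom in on the stand.

Run:
```python
from h import *
def L(n):
    z=np.load(n+'0.npz'); return z['im'],z['d'],cloud(z['d'],(z['K'],float(z['k1']),z['E']))
for n,pts in (("scene",dict(pot=(240,267),potlidA=(262,222),hub=(306,231),spoutend=(240,230),mid=(272,236),beaker=(260,312),jar=(350,240),box=(355,300),ram=(280,202),marker=(232,243),foot=(290,270))),("side",dict(pot=(322,277),hub=(320,175),ball=(339,189),sp=(291,245),mid=(305,225),k1=(262,245),k2=(253,211),ram=(226,245),bk=(380,255)))):
    im,d,P=L(n)
    for k,(u,v) in pts.items(): print(n,k,P[v,u].round(0))
im,d,P=L('scene'); a=cv2.resize(im[180:340,200:400],None,fx=3.9,fy=3.6,interpolation=2)
im2,_,_=L('side'); 
cv2.imwrite('pics/crop_scene.png',cv2.resize(im[185:335,205:395],(760,600))[...,::-1]); cv2.imwrite('pics/crop_side.png',cv2.resize(im2[120:310,210:420],(663,600))[...,::-1])
```

```text
scene pot [ 516. -174.    0.]
scene potlidA [447. -48.  70.]
scene hub [643. -21. 233.]
scene spoutend [ 490. -146.  151.]
scene mid [562. -80. 157.]
scene beaker [ 684. -200.    6.]
scene jar [652. 150.  63.]
scene box [837.  11. 119.]
scene ram [367.  72.   9.]
scene marker [ 430. -155.   13.]
scene foot [615. -50.  10.]
side pot [ 557. -156.    6.]
side hub [624. -26. 229.]
side ball [ 632. -106.  225.]
side sp [ 471. -147.  134.]
side mid [638.  80.   4.]
side k1 [437. -50.  84.]
side k2 [487. 118.  80.]
side ram [385.  90.  13.]
side bk [ 677. -234.   86.]
```

View pics/crop_scene.png

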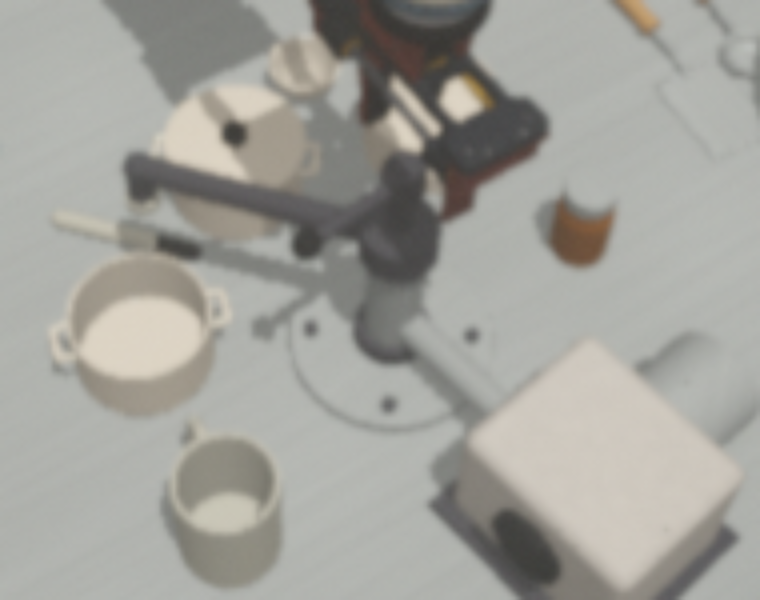

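View pics/crop_side.png

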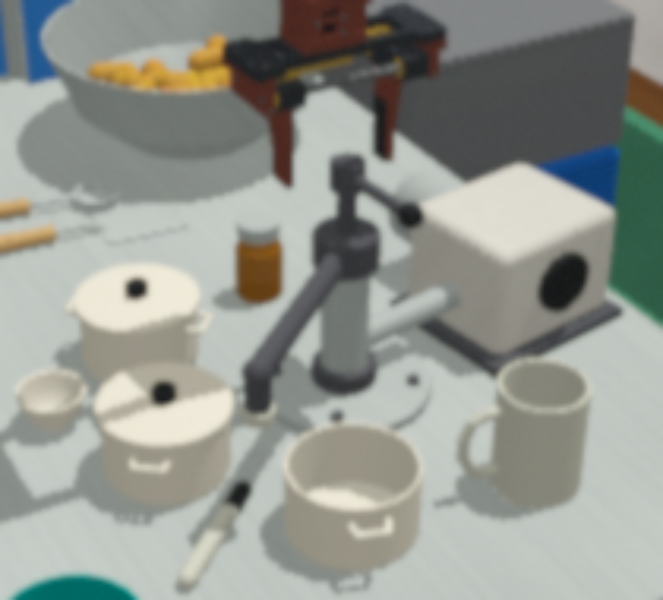

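View pics/wrist0.png

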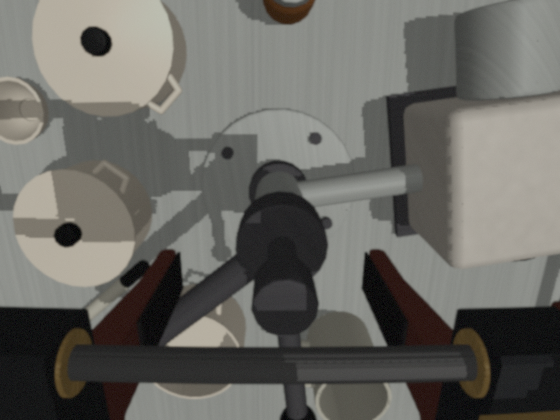

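The crops show the open pot in front of the beaker (scene crop (140,330)), the nozzle at about (140,195) over the marker's end, and the lever ball at (305,243). The wrist view shows the column between the open fingers. Next I'll fit the positions from the depth clouds.

```bash
cat > m.py <<'E'
from h import *
from scipy.optimize import least_squares
def circ(q,r=None):
    c0=np.median(q,0)
    if r is None:
        f=lambda p:np.hypot(*(q-p[:2]).T)-p[2]; s=least_squares(f,[*c0,50],loss='soft_l1',f_scale=2)
    else:
        f=lambda p:np.hypot(*(q-p[:2]).T)-r; s=least_squares(f,c0,loss='soft_l1',f_scale=2)
    return s.x.round(1),len(q),np.abs(s.fun).mean().round(2)
def sel(P,c,R,z0,z1):
    return (np.hypot(P[...,0]-c[0],P[...,1]-c[1])<R)&(P[...,2]>z0)&(P[...,2]<z1)
def measure(n,im,d,p,pot=(545,-175),piv=(630,-22),noz=(478,-150)):
    P=cloud(d,p); g=im.astype(int).mean(-1); dark=(g<110)
    q=P[sel(P,pot,75,50,72)&~dark]
    if len(q)>30: print(n,'pot z95',np.percentile(q[:,2],97).round(1)); t=q[q[:,2]>np.percentile(q[:,2],97)-5][:,:2]; print('  rim',circ(t),circ(t,53.5))
    for nm,z0,z1,R,r in (('spouthub',138,163,33,30),('leverhub',211,232,22,16),('column',60,120,40,22)):
        q=P[sel(P,piv,R,z0,z1)][:,:2]
        if len(q)>20: print('  ',nm,circ(q,r))
    q=P[sel(P,piv,24,233,240)]
    if len(q)>8: print('  levertop mean',q.mean(0).round(1),'extent mid',((q.max(0)+q.min(0))/2).round(1),len(q))
    a=sel(P,piv,110,205,240)&~sel(P,piv,70,0,400)&dark&(P[...,1]<piv[1])
    q=P[a]
    if len(q)>5: print('  ball pts',q.mean(0).round(1),len(q), 'sphere',least_squares(lambda c:np.linalg.norm(q-c,axis=1)-11,[*q.mean(0)],loss='soft_l1',f_scale=1).x.round(1))
    a=sel(P,piv,185,135,166)&~sel(P,piv,60,0,400)&dark&(P[...,0]<piv[0]+30)&(P[...,1]<piv[1]-30)
    q=P[a]
    if len(q)>20:
        # cylinder axis level radius 11: fit x0 line
        def f(v):
            n_=np.array([-np.sin(v[0]),np.cos(v[0])]); return np.hypot((q[:,:2]-[630,-22])@n_-v[1],q[:,2]-v[2])-11
        m=q.mean(0)[:2]-piv
        s=least_squares(f,[np.arctan2(m[1],m[0]),0,150],loss='soft_l1',f_scale=1.5); print('  spout dir,offset from (630,-22),z',s.x.round(3),len(q))
    q=P[sel(P,noz,30,104,130)]
    if len(q)>10: print('  nozzle',circ(q[:,:2],14))
    return P
E
python3 - <<'E'
from m import *
for n in ("scene","side","wrist"):
    z=np.load(n+'0.npz'); measure(n,z['im'],z['d'],(z['K'],float(z['k1']),z['E']))
E
```

```text
scene pot z95 67.7
  rim (array([ 541. , -184.4,   53.3]), 107, np.float64(1.01)) (array([ 540.9, -184.4]), 107, np.float64(1.03))
   spouthub (array([630.8, -14.7]), 102, np.float64(2.02))
   leverhub (array([631.1, -16.3]), 67, np.float64(2.81))
   column (array([664. , -35.8]), 167, np.float64(5.08))
  levertop mean [633.2 -15.1 235.2] extent mid [633.6 -16.2 236.3] 74
  ball pts [ 643.9 -100.4  228.3] 46 sphere [640.6 -98.7 221.4]
  spout dir,offset from (630,-22),z [ -2.455  -4.267 149.055] 277
  nozzle (array([ 475.8, -140.5]), 49, np.float64(1.61))
side pot z95 68.3
  rim (array([ 537.2, -182.2,   53.3]), 187, np.float64(1.41)) (array([ 537.2, -182.2]), 187, np.float64(1.41))
   spouthub (array([629.8, -11.7]), 123, np.float64(1.92))
   leverhub (array([631.3, -13.7]), 87, np.float64(2.98))
   column (array([630.9, -11.5]), 287, np.float64(1.87))
  levertop mean [628.8 -15.3 236.5] extent mid [629.8 -15.1 235.9] 59
  ball pts [ 635.1 -102.1  226.3] 50 sphere [639.2 -96.5 222.4]
  spout dir,offset from (630,-22),z [ -2.453  -8.118 151.073] 213
  nozzle (array([ 476.7, -136.8]), 86, np.float64(1.89))
wrist pot z95 67.0
  rim (array([ 538.3, -181.2,   53.3]), 432, np.float64(0.83)) (array([ 538.1, -181.1]), 432, np.float64(0.84))
   spouthub (array([577.2, -47. ]), 294, np.float64(1.75))
   leverhub (array([629. , -20.2]), 381, np.float64(2.57))
   column (array([634.7, -12. ]), 771, np.float64(2.61))
  levertop mean [630.4 -11.5 235.8] extent mid [630.4 -13.  235.6] 2943
  ball pts [643.4 -91.5 221.8] 40 sphere [639.3 -96.9 222.1]
  spout dir,offset from (630,-22),z [ -2.453  -7.121 149.964] 1251
```

```bash
python3 -m creep '{"delta_pos":[[0,0,-0.015],[0,0,-0.02],[0,0,-0.02],[0,0,0]],"twist":[[0,0,0],[0,0,0],[0,0,0],[0,0,0]]}' 1
python3 -m creep '{"delta_pos":[[0,0,0],[0,0,0],[0,0,0],[0,0,0],[0,0,0],[0,0,0],[0,0,0],[0,0,0],[-0.0154,-0.007,0],[-0.0154,-0.007,0],[-0.0154,-0.007,0],[-0.0154,-0.007,0],[-0.0154,-0.007,0],[-0.0154,-0.007,0],[-0.0154,-0.007,0],[-0.0154,-0.007,0],[-0.0154,-0.007,0],[-0.0154,-0.007,0],[0,0,0],[0,0,0]],"twist":[[0,0,5],[0,0,5],[0,0,5],[0,0,5],[0,0,5],[0,0,5],[0,0,5],[0,0,5],[0,0,0],[0,0,0],[0,0,0],[0,0,0],[0,0,0],[0,0,0],[0,0,0],[0,0,0],[0,0,0],[0,0,0],[0,0,0],[0,0,0]]}' 0
```

```text
t: 0.48
ee_pos: [626.9, -0.0, 281.4]
orientation: [2.218, 2.218, 0.006]
ft_force: [0.0, -0.7, 0.6]
width: 87.7
grasp_force: 0.0
t: 2.15
ee_pos: [471.9, -73.1, 277.3]
orientation: [-2.848, -1.326, 0.0]
ft_force: [-0.1, 0.9, 0.8]
width: 0.5
grasp_force: 0.0
```

```bash
python3 -m creep '{"delta_pos":[[0,0,0.02],[0,0,0.025],[0,0,0.025],[0,0,0.025],[0,0,0.025],[0,0,0.012],[0,0,0],[0,0,0]],"twist":[[0,0,0],[0,0,0],[0,0,0],[0,0,0],[0,0,0],[0,0,0],[0,0,0],[0,0,0]]}'
python3 - <<'E'
from m import *
for n in ("scene","side"):
    p=cam(n); im,d=get_image(n); measure(n,im,d,p,pot=(538,-182),piv=(631,-14)); cv2.imwrite(f'pics/{n}1.png',im[...,::-1])
im=cv2.imread('pics/scene1.png');im2=cv2.imread('pics/side1.png')
cv2.imwrite('pics/c1.png',np.hstack([cv2.resize(im[150:320,190:390],(400,340)),cv2.resize(im2[120:310,200:400],(400,380))[:340]]))
E
```

```text
t: 2.82
ee_pos: [472.7, -72.6, 145.0]
orientation: [-2.846, -1.328, 0.002]
ft_force: [-0.1, 0.1, -0.5]
width: 0.3
grasp_force: 0.0
scene pot z95 67.7
  rim (array([ 540.6, -184.3,   53.3]), 108, np.float64(1.01)) (array([ 540.6, -184.3]), 108, np.float64(1.03))
   spouthub (array([631.4, -14.1]), 124, np.float64(1.44))
   leverhub (array([631.5, -14.6]), 61, np.float64(1.19))
   column (array([664.5, -34.9]), 165, np.float64(5.17))
  levertop mean [633.2 -14.9 235.4] extent mid [633.2 -13.6 235.8] 74
  ball pts [643.4 -98.3 228.6] 51 sphere [641.1 -97.3 221.9]
  spout dir,offset from (630,-22),z [ -2.461  -3.381 149.157] 287
  nozzle (array([ 475.3, -140.1]), 49, np.float64(1.39))
side pot z95 68.3
  rim (array([ 537.3, -182.4,   53.4]), 192, np.float64(1.38)) (array([ 537.3, -182.4]), 192, np.float64(1.39))
   spouthub (array([630.4, -11. ]), 118, np.float64(1.49))
   leverhub (array([631.5, -12.1]), 70, np.float64(1.88))
   column (array([630.8, -11.5]), 287, np.float64(2.25))
  levertop mean [628.3 -15.8 236.7] extent mid [629.8 -14.9 236.7] 63
  ball pts [635.1 -99.7 225.9] 56 sphere [638.9 -95.1 222.4]
  spout dir,offset from (630,-22),z [ -2.513  -3.259 152.29 ] 265
  nozzle (array([ 476.8, -137.1]), 87, np.float64(1.66))
```

View pics/c1.png

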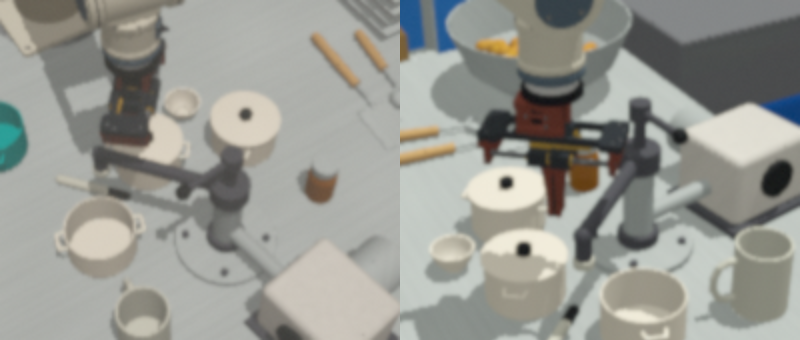

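The fingertips are shut beside the spout, clear of it, with the lid below them. I'll push along tool +y.

```bash
cat > look.py <<'E'
from m import *
import sys
for n in ("scene","side"):
    p=cam(n); im,d=get_image(n); measure(n,im,d,p,pot=(538,-182),piv=(631,-14),noz=tuple(map(float,sys.argv[2:4]))); cv2.imwrite(f'pics/{n}{sys.argv[1]}.png',im[...,::-1])
E
python3 -m creep '{"delta_pos":[[0,0.005,0],[0,0.005,0],[0,0.005,0],[0,0.005,0],[0,0.005,0],[0,0.005,0],[0,0.005,0],[0,0.005,0],[0,0.005,0],[0,0.005,0],[0,0.005,0],[0,0.005,0],[0,0.005,0],[0,0.005,0],[0,0,0],[0,0,0]],"twist":[[0,0,0],[0,0,0],[0,0,0],[0,0,0],[0,0,0],[0,0,0],[0,0,0],[0,0,0],[0,0,0],[0,0,0],[0,0,0],[0,0,0],[0,0,0],[0,0,0],[0,0,0],[0,0,0]]}' 0
python3 look.py 2 520 -175
```

```text
t: 4.25
ee_pos: [527.1, -118.3, 146.0]
orientation: [2.846, 1.327, 0.003]
ft_force: [-1.3, -0.9, 0.8]
width: 0.6
grasp_force: 0.0
scene pot z95 67.2
  rim (array([ 540.7, -184.5,   53.3]), 102, np.float64(1.09)) (array([ 540.7, -184.4]), 102, np.float64(1.12))
   spouthub (array([631.6, -14.5]), 112, np.float64(1.3))
   leverhub (array([631.6, -14.5]), 50, np.float64(1.17))
   column (array([664.3, -35.3]), 167, np.float64(5.34))
  levertop mean [633.5 -15.  235.4] extent mid [633.2 -15.3 236.3] 81
  ball pts [643.3 -98.7 228.3] 51 sphere [641.  -98.1 221.3]
  spout dir,offset from (630,-22),z [ -2.206  -2.646 149.637] 151
  nozzle (array([ 511.6, -174.6]), 47, np.float64(1.49))
side pot z95 68.6
  rim (array([ 537.1, -182.6,   53.2]), 165, np.float64(1.5)) (array([ 537.1, -182.5]), 165, np.float64(1.52))
   spouthub (array([629.1, -11.1]), 41, np.float64(1.69))
   leverhub (array([631. , -12.2]), 73, np.float64(1.76))
   column (array([631.5, -11.4]), 161, np.float64(2.43))
  levertop mean [632.4 -19.8 236.3] extent mid [630.  -18.3 236.2] 35
  spout dir,offset from (630,-22),z [ -2.228  -4.248 151.364] 274
  nozzle (array([ 513. , -170.3]), 89, np.float64(1.67))
```

```bash
python3 -m creep '{"delta_pos":[[0,0.004,0],[0,0.004,0],[0,0.004,0],[0,0.004,0],[0,0.004,0],[0,0,0],[0,0,0],[0,0,0]],"twist":[[0,0,0],[0,0,0],[0,0,0],[0,0,0],[0,0,0],[0,0,0],[0,0,0],[0,0,0]]}' 0
python3 look.py 3 534 -188 | grep -E "rim|spout dir|nozzle|ball"
```

```text
t: 5.02
ee_pos: [541.6, -131.2, 145.7]
orientation: [2.847, 1.327, 0.0]
ft_force: [-0.2, 0.1, -0.8]
width: 0.8
grasp_force: 0.0
  rim (array([ 540.7, -184.2,   53.2]), 84, np.float64(0.87)) (array([ 540.5, -184.2]), 84, np.float64(0.9))
  ball pts [643.7 -98.8 227.6] 55 sphere [640.8 -97.8 221.1]
  spout dir,offset from (630,-22),z [ -2.062  -1.652 149.434] 153
  nozzle (array([ 535.9, -190. ]), 51, np.float64(1.36))
  rim (array([ 537.1, -182.3,   53.1]), 176, np.float64(1.49)) (array([ 537.1, -182.1]), 176, np.float64(1.51))
  spout dir,offset from (630,-22),z [ -2.095  -2.188 151.233] 254
  nozzle (array([ 536.9, -186.3]), 93, np.float64(1.74))
```

The nozzle is within about 6 mm of the pot axis in both views. I'll back off, rise, turn, and go to the +x side of the lever ball.

```bash
python3 -m creep '{"delta_pos":[[0,-0.01,0],[0,-0.02,0],[0,0,0],[0,0,-0.02],[0,0,-0.03],[0,0,-0.03],[0,0,-0.03],[0,0,-0.02],[0,0,0],[0,0,0]],"twist":[[0,0,0],[0,0,0],[0,0,0],[0,0,0],[0,0,0],[0,0,0],[0,0,0],[0,0,0],[0,0,0],[0,0,0]]}' 0
python3 -m creep '{"delta_pos":[[0,0,0],[0,0,0],[0,0,0],[0,0,0],[0,0,0],[0,0,0],[0,0,0],[0,0,0],[0.00136,0.0167,0],[0.00136,0.0167,0],[0.00136,0.0167,0],[0.00136,0.0167,0],[0.00136,0.0167,0],[0.00136,0.0167,0],[0.00136,0.0167,0],[0.00136,0.0167,0],[0.00136,0.0167,0],[0.00136,0.0167,0],[0,0,0],[0,0,0]],"twist":[[0,0,-5.75],[0,0,-5.75],[0,0,-5.75],[0,0,-5.75],[0,0,-5.75],[0,0,-5.75],[0,0,-5.75],[0,0,-5.75],[0,0,0],[0,0,0],[0,0,0],[0,0,0],[0,0,0],[0,0,0],[0,0,0],[0,0,0],[0,0,0],[0,0,0],[0,0,0],[0,0,0]]}' 0
```

```text
t: 5.95
ee_pos: [518.9, -111.6, 276.7]
orientation: [2.845, 1.327, 0.003]
ft_force: [-0.7, 0.1, -0.7]
width: 0.5
grasp_force: 0.0
t: 7.62
ee_pos: [682.2, -80.3, 273.1]
orientation: [-2.1, -2.333, 0.003]
ft_force: [0.4, 0.1, -0.1]
width: 0.8
grasp_force: 0.0
```

```bash
python3 -m creep '{"delta_pos":[[0,0,0.015],[0,0,0.02],[0,0,0.015],[0,0,0.01],[0,0,0],[0,0,0]],"twist":[[0,0,0],[0,0,0],[0,0,0],[0,0,0],[0,0,0],[0,0,0]]}' 0
python3 look.py 4 534 -188
python3 -c "
import cv2,numpy as np
im=cv2.imread('pics/scene4.png');im2=cv2.imread('pics/side4.png')
cv2.imwrite('pics/c4.png',np.hstack([cv2.resize(im[150:320,190:390],(400,340)),cv2.resize(im2[120:310,200:400],(400,380))[:340]]))"
```

```text
t: 8.12
ee_pos: [682.2, -80.7, 215.2]
orientation: [-2.102, -2.333, 0.002]
ft_force: [0.3, 0.2, -0.3]
width: 0.5
grasp_force: 0.0
scene pot z95 67.5
  rim (array([ 540.7, -184.2,   53.2]), 86, np.float64(1.05)) (array([ 540.6, -184.1]), 86, np.float64(1.09))
   column (array([633.6, -13.1]), 84, np.float64(2.04))
  ball pts [664.1 -95.2 227. ] 96 sphere [660.  -96.5 227. ]
  spout dir,offset from (630,-22),z [ -2.062  -1.845 149.32 ] 280
  nozzle (array([ 536.3, -190.2]), 51, np.float64(1.38))
side pot z95 68.5
  rim (array([ 537.1, -182.2,   53.2]), 162, np.float64(1.36)) (array([ 537.1, -182.1]), 162, np.float64(1.37))
   spouthub (array([607.7, -53. ]), 124, np.float64(7.63))
   leverhub (array([631.4, -12.4]), 78, np.float64(1.88))
   column (array([631. , -11.8]), 154, np.float64(2.5))
  levertop mean [628.6 -15.2 236.4] extent mid [629.2 -13.7 236.3] 62
  ball pts [658.7 -92.7 228.5] 125 sphere [662.7 -91.3 228.9]
  spout dir,offset from (630,-22),z [ -2.06  -4.67 151.1 ] 234
  nozzle (array([ 537., -186.]), 92, np.float64(1.61))
```

View pics/c4.png

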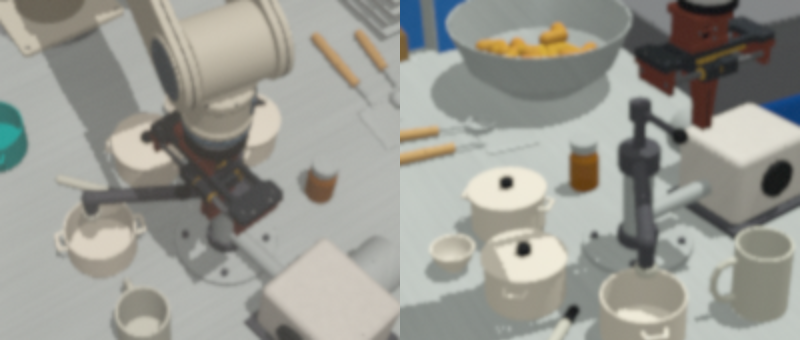

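The nozzle sits over the open pot (scene crop (92,205)), and the finger is just beyond the ball at side crop (690,135). I'll make contact with the lever and then sweep the arc.

```bash
python3 -m creep '{"delta_pos":[[0,-0.008,0.004],[0,-0.008,0],[0,-0.008,0],[0,0,0]],"twist":[[0,0,0],[0,0,0],[0,0,0],[0,0,0]]}' 0
python3 -m creep '{"delta_pos":[[-0.00095,-0.0038,0],[-0.00095,-0.0038,0],[-0.00095,-0.0038,0],[-0.00095,-0.0038,0],[-0.00095,-0.0038,0],[-0.00095,-0.0038,0],[-0.00095,-0.0038,0],[-0.00095,-0.0038,0],[-0.00095,-0.0038,0],[-0.00095,-0.0038,0],[-0.00095,-0.0038,0],[-0.00095,-0.0038,0],[-0.00095,-0.0038,0],[-0.00095,-0.0038,0],[-0.00095,-0.0038,0],[-0.00095,-0.0038,0],[-0.00095,-0.0038,0],[-0.00095,-0.0038,0],[0,0,0],[0,0,0]],"twist":[[0,0,3],[0,0,3],[0,0,3],[0,0,3],[0,0,3],[0,0,3],[0,0,3],[0,0,3],[0,0,3],[0,0,3],[0,0,3],[0,0,3],[0,0,3],[0,0,3],[0,0,3],[0,0,3],[0,0,3],[0,0,3],[0,0,0],[0,0,0]]}' 0
python3 - <<'E'
from m import *
o=get_obs(); pv=np.array([631,-14]); t=o['ee_pos'][:2]-pv; print(np.hypot(*t),np.degrees(np.arctan2(t[1],t[0])))
for n in ("scene","side"):
    p=cam(n); im,d=get_image(n); P=cloud(d,p); g=im.astype(int).mean(-1)
    a=sel(P,pv,105,210,236)&~sel(P,pv,20,0,400)&(g<75)&(P[...,0]<640)
    q=P[a]; ang=np.degrees(np.arctan2(q[:,1]+14,q[:,0]-631)); print(n,len(q),np.percentile(ang,[5,25,50,75,95]).round(0)); cv2.imwrite(f'pics/{n}5.png',im[...,::-1])
im=cv2.imread('pics/scene5.png');im2=cv2.imread('pics/side5.png')
cv2.imwrite('pics/c5.png',np.hstack([cv2.resize(im[150:320,190:390],(400,340)),cv2.resize(im2[120:310,200:400],(400,380))[:340]]))
E
```

```text
t: 8.55
ee_pos: [657.5, -83.3, 212.1]
orientation: [-2.102, -2.334, 0.0]
ft_force: [0.7, 0.4, -0.0]
width: 0.3
grasp_force: 0.0
t: 10.22
ee_pos: [591.5, -76.6, 212.1]
orientation: [2.932, 1.128, 0.001]
ft_force: [0.7, 0.3, -0.7]
width: 0.3
grasp_force: 0.0
74.00143592289335 -122.25572613808612Traceback (most recent call last):
  File "<stdin>", line 6, in <module>
    return _quantile_unchecked(
        a, q, axis, out, overwrite_input, method, keepdims, weights)
    return _ureduce(a,
                    func=_quantile_ureduce_func,
    ...<5 lines>...
                    overwrite_input=overwrite_input,
                    method=method)
    r = func(a, **kwargs)
    result = _quantile(arr,
                       quantiles=q,
    ...<2 lines>...
                       out=out,
                       weights=wgt)
    slices_having_nans = np.isnan(arr[-1, ...])
                                  ~~~^^^^^^^^^
IndexError: index -1 is out of bounds for axis 0 with size 0
```

Run:
```python
from m import *
p=cam('side'); im,d=get_image('side'); P=cloud(d,p); g=im.astype(int).mean(-1); pv=(631,-14)
a=sel(P,pv,105,205,238)&~sel(P,pv,25,0,400)&(P[...,0]<640)
q=P[a]; c=im[a]; print(len(q)); 
ds=a&(im.max(-1).astype(int)-im.min(-1)<25)&(g<100); q=P[ds]; ang=np.degrees(np.arctan2(q[:,1]+14,q[:,0]-631)); print(len(q),np.percentile(ang,[5,25,50,75,95]) if len(q) else 0)
cv2.imwrite('pics/c5.png',cv2.resize(im[110:300,220:400],(568,600))[...,::-1])
```

```text
148
69 [-140.16213814 -137.86986849 -135.2503469  -132.65488686 -114.71865714]
```

View pics/c5.png

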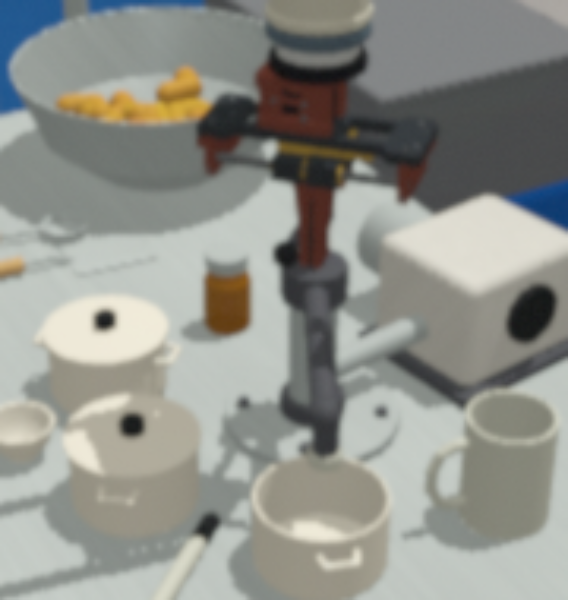

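The side picture shows the ball at (285,253) just ahead of the finger, so the lever follows, at about -138 degrees. I'll continue towards the stop and watch the force.

```bash
python3 -m creep '{"delta_pos":[[-0.00095,-0.0038,0],[-0.00095,-0.0038,0],[-0.00095,-0.0038,0],[-0.00095,-0.0038,0],[-0.00095,-0.0038,0],[-0.00095,-0.0038,0],[-0.00095,-0.0038,0],[0,0,0],[0,0,0]],"twist":[[0,0,3],[0,0,3],[0,0,3],[0,0,3],[0,0,3],[0,0,3],[0,0,3],[0,0,0],[0,0,0]]}' 0
python3 -m creep '{"delta_pos":[[-0.0003,-0.0013,0],[0,0,0]],"twist":[[0,0,1],[0,0,0]]}' 0
python3 -m creep '{"delta_pos":[[-0.0003,-0.0013,0],[0,0,0]],"twist":[[0,0,1],[0,0,0]]}' 0
python3 -m creep '{"delta_pos":[[-0.0003,-0.0013,0],[0,0,0]],"twist":[[0,0,1],[0,0,0]]}' 0
```

```text
t: 11.07
ee_pos: [571.7, -57.9, 211.7]
orientation: [-3.088, -0.576, -0.0]
ft_force: [0.6, -0.5, -0.5]
width: 0.8
grasp_force: 0.0
t: 11.23
ee_pos: [571.0, -57.0, 211.7]
orientation: [3.094, 0.545, 0.0]
ft_force: [0.8, -1.7, 0.1]
width: 0.5
grasp_force: 0.7
t: 11.4
ee_pos: [570.1, -55.8, 211.7]
orientation: [3.099, 0.517, 0.0]
ft_force: [0.5, -1.5, 0.9]
width: 0.1
grasp_force: 0.8
t: 11.57
ee_pos: [569.3, -54.6, 211.7]
orientation: [-3.103, -0.49, 0.0]
ft_force: [0.1, -1.4, 0.7]
width: 0.5
grasp_force: 0.8
```

No stop felt yet, so I'll keep going in small steps.

```bash
for i in 1 2; do :; done
python3 -m creep '{"delta_pos":[[-0.0003,-0.0013,0],[0,0,0]],"twist":[[0,0,1],[0,0,0]]}' 0 | grep -E "force|pos"
python3 -m creep '{"delta_pos":[[-0.0003,-0.0013,0],[0,0,0]],"twist":[[0,0,1],[0,0,0]]}' 0| grep -E "force|pos"
python3 - <<'E'
from m import *
p=cam('side'); im,d=get_image('side'); P=cloud(d,p); g=im.astype(int).mean(-1); pv=(631,-14)
a=sel(P,pv,105,210,238)&~sel(P,pv,30,0,400)&(P[...,0]<640)&(im.max(-1).astype(int)-im.min(-1)<25)&(g<100)
q=P[a]; ang=np.degrees(np.arctan2(q[:,1]+14,q[:,0]-631)); print(len(q),np.percentile(ang,[5,25,50,75,95]).round(1)); print(q.mean(0))
E
```

```text
ee_pos: [569.0, -54.2, 211.8]
ft_force: [1.7, -5.2, -0.0]
grasp_force: 2.6
ee_pos: [568.8, -54.1, 211.9]
ft_force: [3.0, -11.0, -2.7]
grasp_force: 5.1
48 [-162.9 -160.6 -158.8 -156.6 -152.3]
[549.99972167 -45.97665609 225.46291657]
```

The force rose to 11 N with no further motion, so the lever is at its stop. I'll back off, rise and check.

```bash
python3 -m creep '{"delta_pos":[[0,0.005,0],[0,0.015,0],[0,0.01,0],[0,0,-0.02],[0,0,-0.03],[0,0,-0.03],[0,0,-0.03],[0,0,0],[0,0,0],[-0.015,0,0],[-0.03,0,0],[-0.03,0,0],[-0.03,0,0],[-0.015,0,0],[0,0,0],[0,0,0],[0,0,0]],"twist":[[0,0,0],[0,0,0],[0,0,0],[0,0,0],[0,0,0],[0,0,0],[0,0,0],[0,0,0],[0,0,0],[0,0,0],[0,0,0],[0,0,0],[0,0,0],[0,0,0],[0,0,0],[0,0,0],[0,0,0]]}' 0
python3 look.py 6 534 -188 | grep -E "scene|side|rim|spout dir|nozzle"
python3 - <<'E'
from m import *
for n in ("scene","side"):
    p=cam(n); im,d=get_image(n); P=cloud(d,p); g=im.astype(int).mean(-1); pv=(631,-14)
    a=sel(P,pv,105,210,238)&~sel(P,pv,68,0,400)&(P[...,0]<640)&(g<110); q=P[a]
    if len(q)>8:
        c=least_squares(lambda c:np.linalg.norm(q-c,axis=1)-11,q.mean(0),loss='soft_l1').x; print(n,len(q),c.round(1),np.degrees(np.arctan2(c[1]+14,c[0]-631)))
    z=np.load(n+'0.npz'); diff=cv2.absdiff(z['im'],im).max(-1); 
    cv2.imwrite(f'pics/{n}7.png',im[...,::-1])
im=cv2.imread('pics/scene7.png');im2=cv2.imread('pics/side7.png')
cv2.imwrite('pics/c7.png',np.hstack([cv2.resize(im[150:320,190:390],(400,340)),cv2.resize(im2[120:310,200:400],(400,380))[:340]]))
E
```

```text
t: 13.37
ee_pos: [461.9, -114.3, 321.5]
orientation: [-3.111, -0.437, -0.001]
ft_force: [-0.6, -0.4, 0.3]
width: 0.7
grasp_force: 0.0
scene pot z95 67.6
  rim (array([ 540.5, -184.2,   53.5]), 86, np.float64(1.07)) (array([ 540.5, -184.2]), 86, np.float64(1.07))
  spout dir,offset from (630,-22),z [ -2.061  -2.297 149.295] 285
  nozzle (array([ 535.7, -189.9]), 52, np.float64(1.39))
side pot z95 68.4
  rim (array([ 537.1, -182. ,   53.2]), 164, np.float64(1.31)) (array([ 537.1, -181.8]), 164, np.float64(1.33))
  spout dir,offset from (630,-22),z [ -2.061  -4.765 150.894] 237
  nozzle (array([ 537.1, -185.9]), 93, np.float64(1.71))
scene 36 [552.9 -40.2 221.7] -161.42010416801972
side 49 [550.5 -38.9 223.5] -162.83005567404675
```

View pics/c7.png

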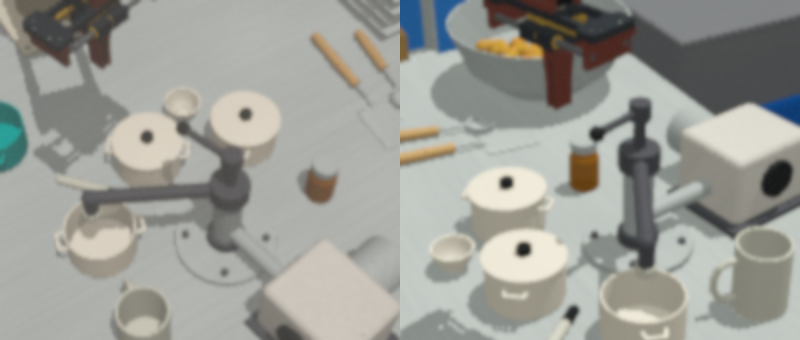

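The spout is still over the pot (scene crop (92,205)). The lever ball at (183,127) has turned about 78 degrees to the stop, the gripper is clear, and nothing else has moved.

```bash
python3 -c "
from workcell import close_job; print(close_job())"
```

```text
the job is handed in; nothing more can be done
None
```

I pushed the spout's nozzle to within about 7 mm of the open pot's axis, then pushed the clamp lever about 78° (1.37 rad) to its stop, where the force rose to 11 N with no further movement. The pots and other things look undisturbed, and I handed the job in at about 13 s with the arm clear; no verdict came back.

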